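# Lock the crankshaft and take off the spinner cap of unknown thread hand

### The arm

A 6-joint arm with a two-finger parallel gripper is mounted at the origin on the work surface. World frame = base frame: x ahead of the robot, y to its left, z up, the work surface at z = 0. Lengths are in m, angles in degrees, forces in N, time in s.
With the tool pointing down it reaches from about 0.3 to 0.75 m from the base axis. Payload 8.5 kg.
Tool frame: the origin (TCP) lies on the centre line of the jaws, within the pads' length; the fingertips stand 19 mm ahead of it and the grasp point (between the pads) is the TCP (env.tcp_to_tips is the z of the fingertips in the tool frame, in m); z points along the fingers, y is the line along which they close (so a half turn about z gives the same grasp; the last joint's range is limited). The gripper opens to 85 mm and grips with 20 to 120 N. Pads are 22 mm wide; open, the fingers measure 114 mm over their backs; the gripper's body (76 mm by 85 mm) begins 54 mm behind the grasp point. The pads swing forward as they close: fully open they stand 13 mm farther back than shut.
Start: joints at [-79.315, 21.807, 74.336, -0, 83.858, -12.336], TCP at [0.215, -0.506, 0.25] pointing down, gripper open.
Joint ranges: [-178.18, 178.18], [-50.72, 133.34], [12.68, 142.11], [-81.47, 261.47], [9.98, 163.14], [-165.26, 165.26]. Speed limits (degrees/s): [136.94, 136.94, 180, 180, 180, 180].

### API

Orientations are given as a 3x3 rotation matrix whose columns are the frame's x, y, z axes.
In Python, from rig import env gives the robot as it stands.
- The arm moves only by the tool servo_tool, never from a script. Its argument "steps" is a list of rows, each an object of numbers: "tx", "ty", "tz": the shift along the world's x, y, z in cm; "yaw": the turn about the world's z in degrees; "claw": the finger opening in cm, from 0 to 8.54. In form: [{"tx": .., "ty": .., "tz": .., "yaw": .., "claw": ..}, ...]. A call has 1 to 20 rows; each row shifts and turns the commanded pose from where the row before left it; what a row does not reach is not made up. A row lasts 1/10 s, in which the tool goes at most 50 mm and 8.59 degrees, less where a joint would pass 70% of its speed; a pose out of reach is approached as far as the arm can. A call with a gripper value outside its range is refused whole. The fingers move at their own pace and stop on an object; "newtons" is the grip in N (left out, the last holds). Time passes only in rows, so rows that do not move let the fingers close. It gives the time, the measured TCP pose, the force, the opening and the grip force at its end, in the units of the state.
- env.observe(): the state, without advancing time (a new reading comes with each control period).
- env.get_image(name): name is "side" or "top"; returns (picture, depth): 480x640x3 uint8, red, green, blue; 480x640 float32, m along the optical axis (not along the pixel's ray), 0 where there is no reading.
- env.camera_model(name): a dict with "fovy" (degrees; the focal length in pixels is half the picture's height over the tangent of half this angle, whatever the lens; pixels are square), "cx", "cy" (the principal point, pixels), "dist_coeffs" ([k1, k2, p1, p2, k3] as OpenCV has them; the pictures are not rectified), "T" (4x4, takes a point from camera to world coordinates). Camera axes: x right, y down, z forward; pixel columns grow to the right and rows downward; lengths in m; the calibration is good to about 2 mm. A picture is of the moment at which its call begins. camera_model takes no time and is no camera call.
- env.close_job(): hands the job in; it is judged then, once.
The state is a dict: "time_s": time; "q": joint angles; "qvel": joint speeds; "joint_efforts": joint torques, N m; "position": TCP position; "tool_rot": TCP orientation; "ft_force": force on the tool from outside, world axes, zero at the start; "wrist_torque": the same for the moment, N m; "grip_width": finger opening in m; "gripper_force": force on a finger pad.
Only numpy, scipy, OpenCV 4.12 (cv2) and the standard library are available. Lean on these libraries where they do the work, as an engineer would, in place of code of your own. Each camera call takes 0.05 s, during which the arm holds its last target. There are 200 camera calls.

### The job

On the engine test stand to the robot's left, first stand the steel lock rod upright, fully down, in its lock hole and let go of the rod. Then take off that engine's spinner cap: its thread may be left- or right-hand, so try it both ways, and lift it off. Finish still holding the cap upright and still in the gripper, clearly above the shaft (at least 5 cm up), with the rod left in place, the other engine's cap untouched and the glue bottle standing.

Things in the scene. Friction and masses are not known exactly. Their poses are not given: they have to be found in the camera images.
- stand_a: one of two like-looking model-engine test stands, fixed, one left of the robot (y > 0), one right (y < 0); which is left varies. Origin: underside of its 150 x 90 x 16 mm plywood base (x -90 to +60), on the vertical crank axis; z up; -x points to the lock hole, +x along the level finned cylinder. The shaft points up and carries lock arm, propeller and, on top, the spinner cap.
- stand_b: the other stand, looks the same; same origin and axes. On both the propeller (wood, two blades along y, 200 mm span, z 52 to 64 mm) has a round hub, 48 mm dia, top at z 66 mm, on which the cap sits.
- crank_a (a joint): rotation (rad, + is counterclockwise from above) of stand_a's shaft with lock arm (flat aluminium, 30 mm wide, top at z 56 mm, out to x = -84.5 mm) and propeller, which turn as one. 0 at the start: the arm's hole is over the socket. Light friction 0.05 N m holds it; with the lock rod in, only about 0.07 rad of play each way is left.
- crank_b (a joint): the same for stand_b
- cap_a: aluminium spinner cap on stand_a: knurled round skirt 44 mm dia, 32 mm high, then a pointed dome, 57 mm high in all, 40 to 85 g. Origin: centre of its open underside, z 66 mm above the bench when on; z up. Grip the skirt from above, fingertips a few mm over the hub. A quick-release screw is hidden inside. One engine runs in reverse, with its thread reversed; outwardly one cannot tell which.
- cap_b: the like cap on stand_b. Both caps: turned the tightening way a cap stops hard within 0.5 rad; turned the loosening way it turns easily for 0.9 to 1.4 rad to a hard stop. At that stop, or up to 0.2 rad before it, it lifts straight up and clears the shaft once 25 mm up. It does not rise while turning. Gripped firmly (30 N), over 0.3 N m against the turn is a stop.
- lock_a (a point): centre of stand_a's lock hole at the top face of the lock arm, 70 mm from the crank axis, 56 mm above the bench. The 13 mm hole in the 8 mm arm lies over a 12 mm hole, 30 mm deep, in a steel socket (top z 46, floor z 16 mm): 40 mm deep in all. A seated rod stands 60 mm above the arm, its foot 16 mm above the bench.
- lock_b (a point): the same point on stand_b
- rod: lock rod: plain round steel, 10 mm dia, 100 mm long, 40 to 85 g, foot tapered over the last 3 mm. Origin: centre of its foot; z along the rod to its top. At the start it leans 25 degrees from upright, top away from the robot, its foot 40 mm deep in a slanted 12 mm hole of the dark wooden rest; 60 mm stick out. Draw it out along its own axis.
- rest: the fixed dark wooden rest for the rod, between the engines: base 100 x 60 x 12 mm, with a 36 x 36 x 50 mm block leaning 25 degrees towards its +x. Origin: centre of its underside.
- glue: yellow glue bottle, 40 mm dia, 130 mm high, standing between the engines on the far side. Origin: centre of its foot; z up.
Things that resemble listed ones, but are neither listed nor needed, are in the scene too. What is shaped like the glue but green or purple is not meant. What is shaped like the cap_a but pink is not meant.

How it is judged (in metres and radians):
On the way:
1. the lock rod stands fully down in the left engine's lock hole and is let go (((world y of stand_a above 0 m and (horizontal distance between rod and lock_a below 0.006 m and z of rod in the frame of stand_a below 0.022 m and angle between rod's own z axis and vertical below 0.2 rad) and contact force between rod and the fingers below 0.1 N) or (world y of stand_b above 0 m and (horizontal distance between rod and lock_b below 0.006 m and z of rod in the frame of stand_b below 0.022 m and angle between rod's own z axis and vertical below 0.2 rad) and contact force between rod and the fingers below 0.1 N))), for 0.2 s.
At the end, for the whole second after the job is handed in: Rod seated in the left lock hole (6 mm, 0.2 rad), not touched by the fingers; left cap in the fingers, clear of the stand, 40 mm or more above its seat, within 150 mm of the shaft, tilt under 0.5 rad, still; other cap moved under 12 mm; glue bottle standing (((world y of stand_a above 0 m and (horizontal distance between rod and lock_a below 0.006 m and z of rod in the frame of stand_a below 0.022 m and angle between rod's own z axis and vertical below 0.2 rad) and z of cap_a in the frame of stand_a above 0.106 m and horizontal distance between cap_a and stand_a below 0.15 m and angle between cap_a's own z axis and vertical below 0.5 rad and contact force between cap_a and the fingers above 0.5 N and contact force between cap_a and stand_a below 0.1 N and contact force between rod and the fingers below 0.1 N and linear speed of cap_a below 0.03 m/s and distance of cap_b from where it was at the start of the episode below 0.012 m and angle between glue's own z axis and vertical below 0.3 rad) or (world y of stand_b above 0 m and (horizontal distance between rod and lock_b below 0.006 m and z of rod in the frame of stand_b below 0.022 m and angle between rod's own z axis and vertical below 0.2 rad) and z of cap_b in the frame of stand_b above 0.106 m and horizontal distance between cap_b and stand_b below 0.15 m and angle between cap_b's own z axis and vertical below 0.5 rad and contact force between cap_b and the fingers above 0.5 N and contact force between cap_b and stand_b below 0.1 N and contact force between rod and the fingers below 0.1 N and linear speed of cap_b below 0.03 m/s and distance of cap_a from where it was at the start of the episode below 0.012 m and angle between glue's own z axis and vertical below 0.3 rad))); the arm keeps its last pose, push and grip.
It fails at once if the left cap is lifted off before the lock rod is in place ((world y of stand_a above 0 m and not (horizontal distance between rod and lock_a below 0.006 m and z of rod in the frame of stand_a below 0.022 m and angle between rod's own z axis and vertical below 0.2 rad) and z of cap_a in the frame of stand_a above 0.08 m) or (world y of stand_b above 0 m and not (horizontal distance between rod and lock_b below 0.006 m and z of rod in the frame of stand_b below 0.022 m and angle between rod's own z axis and vertical below 0.2 rad) and z of cap_b in the frame of stand_b above 0.08 m)).
It fails at once if the other engine's cap is disturbed ((world y of stand_a above 0 m and distance of cap_b from where it was at the start of the episode above 0.012 m) or (world y of stand_b above 0 m and distance of cap_a from where it was at the start of the episode above 0.012 m)).
It fails at once if the glue bottle is knocked over (angle between glue's own z axis and vertical above 0.5 rad).
It also fails if it takes over 72 s, if anything falls off the work surface, if the arm or the gripper's body presses on something with over 40 N, if the wrist force passes 120 N, or if a joint passes its speed limit or range.

## Working session

There is one attempt and no reset: what is moved stays moved. The work goes in short steps, Python scripts to look and compute and a tool call to move; the robot and the scene stay as the last step left them, time stands still between calls to the robot, and variables do not carry over. Pictures are saved under pics/ and viewed, at most 10 in all, crops included, and the job is handed in when it is done.

Besides the shell and the picture viewer there is one more tool, called after "Call:" by a JSON object that holds its "api" and its "payload". servo_tool: Moves the arm, as the interface text tells. Its arguments: {"type":"object","properties":{"steps":{"type":"array"},"newtons":{"type":"number"}},"required":["steps"]}

```bash
ls; mkdir -p pics; cat > h.py <<'E'
import numpy as np,cv2
from rig import env
def snap(n):
    im,d=env.get_image(n); np.savez('/tmp/%s.npz'%n,im=im,d=d); return im,d
def K(n):
    m=env.camera_model(n); f=240/np.tan(np.radians(m['fovy'])/2)
    return np.array([[f,0,m['cx']],[0,f,m['cy']],[0,0,1]]),np.array(m['dist_coeffs'],float),np.array(m['T'])
def cloud(n,d):
    k,dc,T=K(n); v,u=np.mgrid[0:480,0:640]
    p=cv2.undistortPointsIter(np.stack([u,v],-1).reshape(-1,1,2).astype(float),k,dc,None,None,(3,50,1e-9)).reshape(480,640,2)
    P=np.dstack([p*d[...,None],d]); W=P@T[:3,:3].T+T[:3,3]; W[d==0]=np.nan; return W
E
python3 - <<'E'
from h import *
for n in('top','side'):
    im,d=snap(n); cv2.imwrite(f'pics/{n}0.png',im[...,::-1]); print(n,K(n)[2].round(3),(d==0).mean())
o=env.observe();print(o['time_s'],o['tool_rot'],o['ft_force'])
E
```

```text
pics
top [[ 0.02  -0.987  0.157  0.446]
 [-1.    -0.019  0.01   0.021]
 [-0.007 -0.157 -0.988  0.831]
 [ 0.     0.     0.     1.   ]] 0.003987630208333333
side [[-0.98  -0.154  0.123  0.464]
 [-0.196  0.726 -0.659  0.499]
 [ 0.012 -0.671 -0.742  0.624]
 [ 0.     0.     0.     1.   ]] 0.004231770833333333
0.1 [[ 9.20358990e-01  3.91074512e-01 -2.36194841e-04]
 [ 3.91074478e-01 -9.20358129e-01  1.29097697e-03]
 [ 2.87484345e-04 -1.28053203e-03 -9.99999139e-01]] [-0.10251512  0.44047207 -0.53312762]
```

View pics/top0.png

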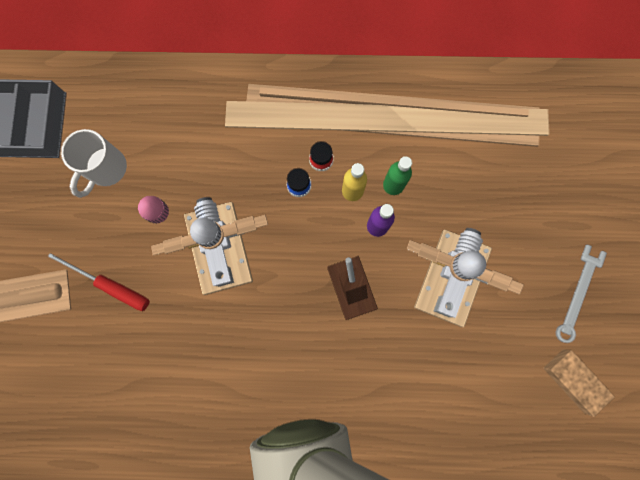

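View pics/side0.png

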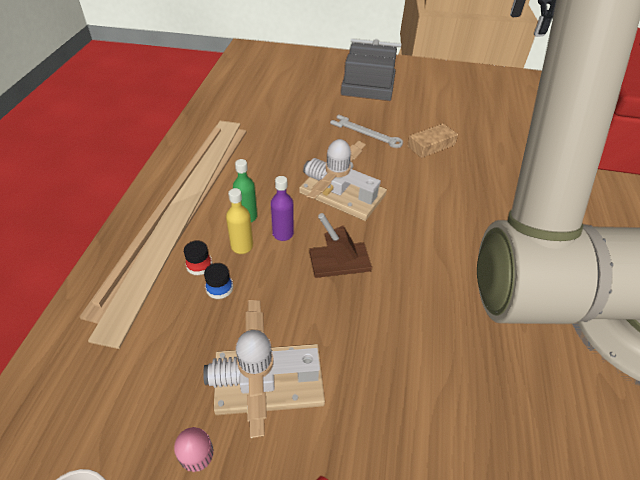

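Top view: left engine cap (205,232), lock hole (219,274). The rod's top is at (350,262), in the rest at (352,287). Right engine is at (470,265), yellow glue (354,182), and the decoys are green (398,176), purple (380,221) and the pink cap (153,208). The only confusable choices are the left cap (205,232) against the right (470,265) or pink (153,208), and the rod (350,262) against the screwdriver (75,265). I choose the left grey cap and the rod in the rest, and check both in one close crop.

```bash
python3 - <<'E'
from h import *
from scipy.optimize import least_squares
W={n:cloud(n,np.load(f'/tmp/{n}.npz')['d']) for n in('top','side')}
im=np.load('/tmp/top.npz')['im']; s=np.load('/tmp/side.npz')['im']
a=cv2.resize(im[195:295,165:265],(400,400),interpolation=3); b=cv2.resize(im[245:325,315:395],(400,400),interpolation=3)
c=cv2.resize(s[310:410,230:340],(400,200)) 
cv2.imwrite('pics/crop1.png',np.hstack([a,b])[...,::-1])
tw=W['top']
print('cap',tw[232,205],'hole nb',tw[268:280,214:225,2].round(3).tolist()[::3],tw[274,219])
c0=tw[225,205]
for n in W:
    P=W[n].reshape(-1,3); P=P[np.isfinite(P).all(1)]
    Q=P[(np.hypot(*(P[:,:2]-c0[:2]).T)<.05)]
    for lo,hi in((.07,.097),(.10,.107),(.107,.114),(.114,.12)):
        q=Q[(Q[:,2]>lo)&(Q[:,2]<hi)]
        if len(q)<12: print(n,lo,len(q));continue
        r=least_squares(lambda x:np.hypot(q[:,0]-x[0],q[:,1]-x[1])-x[2],[*c0[:2],.02],loss='soft_l1',f_scale=.001)
        print(n,lo,len(q),r.x.round(4),np.abs(r.fun).mean().round(4))
    print('max z',Q[Q[:,2].argmax()].round(4))
    # rod
    r0=tw[262,350]; R=P[(np.hypot(*(P[:,:2]-r0[:2]).T)<.06)&(P[:,2]>.065)]
    m=R.mean(0); v=np.linalg.svd(R-m)[2][0]; v*=np.sign(v[2]); t=(R-m)@v
    print('rod',n,len(R),'mean',m.round(4),'dir',v.round(3),'tilt',np.degrees(np.arccos(v[2])).round(1),'az',np.degrees(np.arctan2(v[1],v[0])).round(1),'t',t.min().round(3),t.max().round(3),'top',(m+v*t.max()).round(4))
# arm edges/wood base orientation: lock arm top plane
P=tw.reshape(-1,3); 
h=tw[274,219]
A=P[(abs(P[:,2]-.056)<.004)&(np.hypot(*(P[:,:2]-h[:2]).T)<.05)]
rc=cv2.minAreaRect((A[:,:2]*1000).astype(np.float32)); print(rc,len(A))
E
```

```text
cap [0.57776872 0.20653881 0.11735251] hole nb [[0.054, 0.056, 0.057, 0.059, 0.055, 0.054, 0.057, 0.056, 0.057, 0.056, 0.057], [0.055, 0.054, 0.057, 0.054, 0.053, 0.05, 0.048, 0.051, 0.055, 0.056, 0.058], [0.056, 0.056, 0.051, 0.047, 0.038, 0.033, 0.028, 0.021, 0.013, 0.015, 0.056], [0.056, 0.056, 0.055, 0.047, 0.039, 0.032, 0.021, 0.015, 0.056, 0.056, 0.059]] [0.52017848 0.19998681 0.0329443 ]
top 0.07 129 [0.5846 0.2147 0.0222] 0.0004
top 0.1 97 [0.5844 0.2144 0.0202] 0.0007
top 0.107 176 [0.5842 0.2143 0.0171] 0.0013
top 0.114 175 [0.5844 0.2142 0.0122] 0.0017
max z [0.5858 0.2114 0.1246]
rod top 425 mean [ 0.512  -0.0267  0.0794] dir [0.561 0.204 0.802] tilt 36.6 az 20.0 t -0.023 0.05 top [ 0.5403 -0.0163  0.1199]
side 0.07 346 [0.5835 0.2159 0.0222] 0.0004
side 0.1 177 [0.5832 0.2162 0.0201] 0.0007
side 0.107 269 [0.5832 0.216  0.017 ] 0.0013
side 0.114 250 [0.5834 0.2161 0.0118] 0.0018
max z [0.5826 0.2167 0.1243]
rod side 377 mean [ 0.5135 -0.0217  0.0821] dir [0.571 0.208 0.794] tilt 37.4 az 20.0 t -0.026 0.047 top [ 0.5403 -0.012   0.1194]
((534.5015258789062, 199.52012634277344), (65.66105651855469, 30.508155822753906), 16.735509872436523) 635
```

View pics/crop1.png

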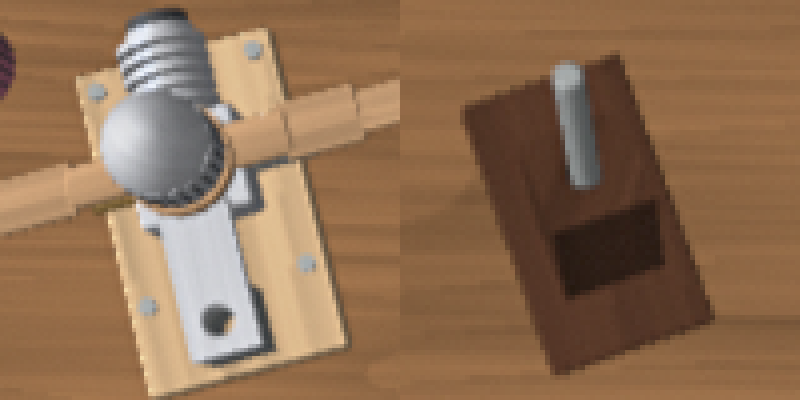

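The crop shows the left engine with its bare lock hole at about (219,275), and the rod leaning in the rest with its top at about (348,261). Next I fit the rod and hole precisely.

```bash
cat >> h.py <<'E'
from scipy.optimize import least_squares
def ray(n,u,v,z):
    k,dc,T=K(n); p=cv2.undistortPoints(np.array([[[u,v]]],float),k,dc)[0,0]
    d=T[:3,:3]@[p[0],p[1],1]; return T[:3,3]+d*(z-T[2,3])/d[2]
def rodpts(n,c,r=.06,zmin=.06,smax=60):
    z=np.load(f'/tmp/{n}.npz'); W=cloud(n,z['d']); s=cv2.cvtColor(z['im'],cv2.COLOR_RGB2HSV)[...,1]
    return W[(s<smax)&(W[...,2]>zmin)&(np.hypot(W[...,0]-c[0],W[...,1]-c[1])<r)]
def fitrod(Q,az0=.3,tilt0=.436):
    # axis point at z=zm, tilt, azimuth; cylinder radius 5 mm
    m=Q.mean(0)
    def ax(x): return np.array([np.sin(x[2])*np.cos(x[3]),np.sin(x[2])*np.sin(x[3]),np.cos(x[2])])
    def f(x):
        d=Q-[x[0],x[1],m[2]]; a=ax(x); return np.linalg.norm(np.cross(d,a),axis=1)-.005
    r=least_squares(f,[m[0],m[1],tilt0,az0],loss='soft_l1',f_scale=.001)
    p=np.array([r.x[0],r.x[1],m[2]]); a=ax(r.x); t=(Q-p)@a
    return p,a,np.percentile(t,[1,99]),np.degrees(r.x[2:]),np.abs(r.fun).mean()
E
python3 - <<'E'
from h import *
print('hole',ray('top',219.2,275,.056).round(4))
for n in('top','side'):
    Q=rodpts(n,(.525,-.022)); p,a,t,ang,e=fitrod(Q)
    print(n,len(Q),p.round(4),'ang',ang.round(1),'t',t.round(4),'top',(p+a*t[1]).round(4),e.round(4),Q.min(0).round(3),Q.max(0).round(3))
# stand edges: hole from side
im=np.load('/tmp/side.npz')['im'];g=cv2.cvtColor(im,cv2.COLOR_RGB2GRAY)
print(g[350:368:2,296:320:2])
E
```

```text
hole [0.5164 0.1944 0.056 ]
top 154 [ 0.5286 -0.0212  0.096 ] ang [25.3 19.6] t [-0.0371  0.0271] top [ 0.5395 -0.0173  0.1206] 0.0007 [ 0.508 -0.031  0.062] [ 0.542 -0.013  0.122]
side 178 [ 0.5265 -0.0203  0.0933] ang [24.7 20.5] t [-0.0331  0.0301] top [ 0.5383 -0.0159  0.1207] 0.0009 [ 0.509 -0.038  0.06 ] [ 0.541 -0.01   0.122]
[[187 186 187 188 187 187 188 188 189 189 194 137]
 [188 188 190 189 188 188 188 190 190 192 196 133]
 [190 190 192 190 196 225 221 210 189 190 191 167]
 [187 187 189 190 162 188 193 186 200 190 191 174]
 [190 190 191 152 172 180 187 183 169 191 192 186]
 [189 190 191 178 129 158 164 157 166 186 186 181]
 [185 186 187 191 135 158 164 135 191 190 188 188]
 [185 186 187 188 189 192 194 194 194 194 194 195]
 [192 192 192 191 190 190 190 190 190 188 190 193]]
```

Call:
{"api": "servo_tool", "payload": {"steps": [{"tx": 1,"ty": 1.5,"claw": 5},{"tx": 2,"ty": 3},{"tx": 2.2,"ty": 3.5},{"tx": 2.2,"ty": 3.5},{"tx": 2.2,"ty": 3.5},{"tx": 2.2,"ty": 3.5},{"tx": 2.2,"ty": 3.5},{"tx": 2.2,"ty": 3.5},{"tx": 2.2,"ty": 3.5},{"tx": 2.2,"ty": 3.5},{"tx": 2.2,"ty": 3.5},{"tx": 2.2,"ty": 3.5},{"tx": 2.2,"ty": 3.5},{"tx": 2.2,"ty": 3.5,"yaw": -3},{"tx": 2.0,"ty": 2.1},{"tz": -3},{"tz": -2}], "newtons": 40}}

```text
invalid input at $.steps[0]: expected keys tx, ty, tz, yaw, claw
```

Call:
{"api": "servo_tool", "payload": {"steps": [{"tx": 1,"ty": 1.5,"tz": 0,"yaw": 0,"claw": 5},{"tx": 2,"ty": 3,"tz": 0,"yaw": 0,"claw": 5},{"tx": 2.2,"ty": 3.5,"tz": 0,"yaw": 0,"claw": 5},{"tx": 2.2,"ty": 3.5,"tz": 0,"yaw": 0,"claw": 5},{"tx": 2.2,"ty": 3.5,"tz": 0,"yaw": 0,"claw": 5},{"tx": 2.2,"ty": 3.5,"tz": 0,"yaw": 0,"claw": 5},{"tx": 2.2,"ty": 3.5,"tz": 0,"yaw": 0,"claw": 5},{"tx": 2.2,"ty": 3.5,"tz": 0,"yaw": 0,"claw": 5},{"tx": 2.2,"ty": 3.5,"tz": 0,"yaw": 0,"claw": 5},{"tx": 2.2,"ty": 3.5,"tz": 0,"yaw": 0,"claw": 5},{"tx": 2.2,"ty": 3.5,"tz": 0,"yaw": 0,"claw": 5},{"tx": 2.2,"ty": 3.5,"tz": 0,"yaw": 0,"claw": 5},{"tx": 2.2,"ty": 3.5,"tz": 0,"yaw": 0,"claw": 5},{"tx": 2.2,"ty": 3.5,"tz": 0,"yaw": -3,"claw": 5},{"tx": 2,"ty": 2.1,"tz": 0,"yaw": 0,"claw": 5},{"tx": 0,"ty": 0,"tz": -3,"yaw": 0,"claw": 5},{"tx": 0,"ty": 0,"tz": -2,"yaw": 0,"claw": 5}], "newtons": 40}}

```text
time_s: 1.8
position: [0.5285, -0.0183, 0.1988]
tool_rot: [[0.939, 0.344, -0.001], [0.344, -0.939, 0.0], [-0.001, -0.001, -1.0]]
ft_force: [0.4, 0.2, -0.7]
grip_width: 0.0501
gripper_force: 0.0
```

Call:
{"api": "servo_tool", "payload": {"steps": [{"tx": 0,"ty": -0.2,"tz": -2,"yaw": 0,"claw": 5},{"tx": 0,"ty": 0,"tz": -2.5,"yaw": 0,"claw": 5},{"tx": 0,"ty": 0,"tz": -2.5,"yaw": 0,"claw": 5},{"tx": 0,"ty": 0,"tz": -2,"yaw": 0,"claw": 5},{"tx": 0,"ty": 0,"tz": -1.1,"yaw": 0,"claw": 5},{"tx": 0,"ty": 0,"tz": 0,"yaw": 0,"claw": 5}]}}

```text
time_s: 2.4
position: [0.5283, -0.0215, 0.0983]
tool_rot: [[0.939, 0.343, -0.003], [0.343, -0.939, 0.001], [-0.002, -0.002, -1.0]]
ft_force: [-0.2, 0.2, 0.3]
grip_width: 0.0498
gripper_force: 0.0
```

```bash
python3 - <<'E'
from h import *
out=[]
for n,(u,v) in(('top',(350,265)),('side',(330,230))):
    im,d=snap(n); out.append(cv2.resize(im[v-50:v+50,u-50:u+50],(400,400),interpolation=3))
cv2.imwrite('pics/grip.png',np.hstack(out)[...,::-1]); print(env.observe()['position'],env.observe()['ft_force'])
E
```

```text
[ 0.52930712 -0.02195843  0.10003633] [ 0.41480829 -0.62637329  0.30841935]
```

View pics/grip.png

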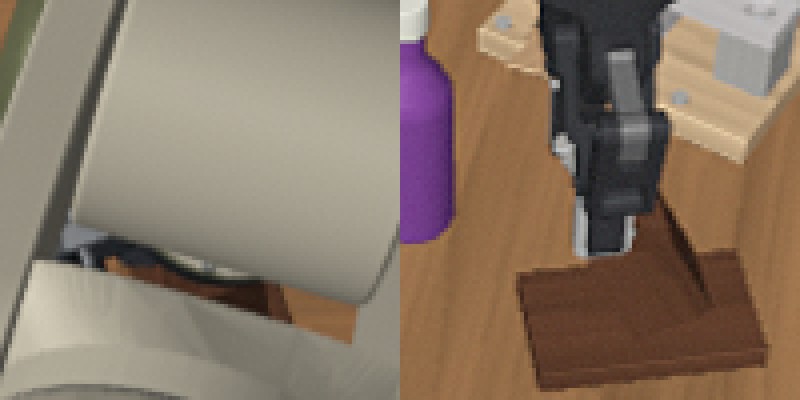

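The side crop shows the fingers straddling the rod, which is hidden behind the near finger, just above the block at about (600,250). I close the gripper.

Call:
{"api": "servo_tool", "payload": {"steps": [{"tx": 0,"ty": 0,"tz": 0,"yaw": 0,"claw": 0},{"tx": 0,"ty": 0,"tz": 0,"yaw": 0,"claw": 0},{"tx": 0,"ty": 0,"tz": 0,"yaw": 0,"claw": 0},{"tx": 0,"ty": 0,"tz": 0,"yaw": 0,"claw": 0},{"tx": 0,"ty": 0,"tz": 0,"yaw": 0,"claw": 0},{"tx": 0,"ty": 0,"tz": 0,"yaw": 0,"claw": 0}], "newtons": 40}}

```text
time_s: 3.1
position: [0.529, -0.0215, 0.0999]
tool_rot: [[0.94, 0.342, 0.0], [0.342, -0.94, 0.001], [0.001, -0.001, -1.0]]
ft_force: [-1.9, 5.2, 6.3]
grip_width: 0.0089
gripper_force: 39.1
```

Call:
{"api": "servo_tool", "payload": {"steps": [{"tx": 0.3,"ty": 0.11,"tz": 0.68,"yaw": 0,"claw": 0},{"tx": 0.3,"ty": 0.11,"tz": 0.68,"yaw": 0,"claw": 0},{"tx": 0.3,"ty": 0.11,"tz": 0.68,"yaw": 0,"claw": 0},{"tx": 0.3,"ty": 0.11,"tz": 0.68,"yaw": 0,"claw": 0},{"tx": 0.3,"ty": 0.11,"tz": 0.68,"yaw": 0,"claw": 0},{"tx": 0.3,"ty": 0.11,"tz": 0.68,"yaw": 0,"claw": 0},{"tx": 0.3,"ty": 0.11,"tz": 0.68,"yaw": 0,"claw": 0},{"tx": 0.3,"ty": 0.11,"tz": 0.68,"yaw": 0,"claw": 0},{"tx": 0,"ty": 0,"tz": 4,"yaw": 0,"claw": 0},{"tx": 0,"ty": 0,"tz": 1,"yaw": 0,"claw": 0}]}}

```text
time_s: 4.1
position: [0.5546, -0.0137, 0.2077]
tool_rot: [[0.94, 0.342, 0.006], [0.343, -0.94, -0.002], [0.005, 0.004, -1.0]]
ft_force: [-0.5, 0.6, 0.4]
grip_width: 0.0085
gripper_force: 39.0
```

```bash
python3 - <<'E'
from h import *
o=env.observe();p=o['position'];print(p,o['grip_width'],o['ft_force'])
im,d=snap('side'); cv2.imwrite('pics/lift.png',cv2.resize(im[100:300,240:440],(600,600),interpolation=3)[...,::-1])
k,dc,T=K('side'); c=T[:3,:3].T@(np.array(p)-T[:3,3]); print('tcp px',cv2.projectPoints(c[None],np.zeros(3),np.zeros(3),k,dc)[0].ravel())
E
```

```text
[ 0.55461171 -0.01371968  0.20766705] 0.008549897213862952 [-0.52690352  0.61707117  0.37527862]
tcp px [311.18737238 169.36645737]
```

View pics/lift.png

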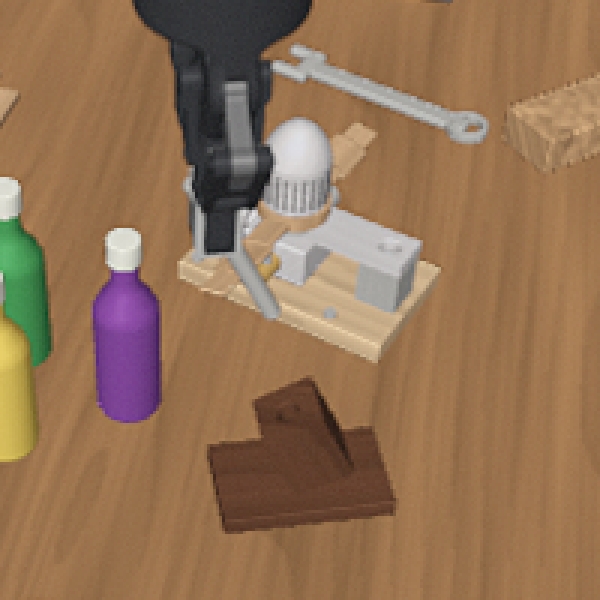

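The rod is out and still leaning in the fingers, with its foot at crop (273,314). I measure it relative to the TCP.

```bash
python3 - <<'E'
from h import *
tcp=np.array([.5546,-.0137,.2077])
z=np.load('/tmp/side.npz'); W=cloud('side',z['d']); s=cv2.cvtColor(z['im'],cv2.COLOR_RGB2HSV)
m=np.zeros((480,640),bool); m[183:208,315:335]=1
m&=(s[...,1]<60)&(np.linalg.norm(W-(tcp+[-.02,-.01,-.045]),axis=2)<.05)&(W[...,2]<tcp[2]-.02)
Q=W[m]; p,a,t,ang,e=fitrod(Q,az0=.35); foot=p+a*t[0]
print(len(Q),ang.round(1),e.round(4),'foot-tcp',(foot-tcp).round(4),'t',t.round(3))
q=foot-tcp; print('axis at tcp z',(foot+a*(-q[2]/a[2])-tcp).round(4),'s at tcp',-q[2]/a[2])
E
```

```text
145 [25.8 20.1] 0.0006 foot-tcp [-0.0298 -0.0106 -0.0684] t [-0.025  0.024]
axis at tcp z [0.0013 0.0008 0.    ] s at tcp 0.07601133026423369
```

Call:
{"api": "servo_tool", "payload": {"steps": [{"tx": 0,"ty": 1.7,"tz": 0,"yaw": 0,"claw": 0},{"tx": -0.1,"ty": 3,"tz": 0,"yaw": 0,"claw": 0},{"tx": -0.1,"ty": 3,"tz": 0,"yaw": -1,"claw": 0},{"tx": -0.1,"ty": 3,"tz": 0,"yaw": -1,"claw": 0},{"tx": -0.1,"ty": 3,"tz": 0,"yaw": -1.3,"claw": 0},{"tx": -0.1,"ty": 3,"tz": 0,"yaw": 0,"claw": 0},{"tx": -0.1,"ty": 3,"tz": 0,"yaw": 0,"claw": 0},{"tx": -0.1,"ty": 1.5,"tz": 0,"yaw": 0,"claw": 0},{"tx": 0,"ty": 0.6,"tz": -1.5,"yaw": 0,"claw": 0},{"tx": 0,"ty": 0,"tz": -2,"yaw": 0,"claw": 0},{"tx": 0,"ty": 0,"tz": -1,"yaw": 0,"claw": 0},{"tx": 0,"ty": 0,"tz": 0,"yaw": 0,"claw": 0}]}}

```text
time_s: 5.35
position: [0.5456, 0.204, 0.1572]
tool_rot: [[0.958, 0.287, -0.003], [0.287, -0.958, -0.001], [-0.003, -0.0, -1.0]]
ft_force: [0.0, -0.6, -0.2]
grip_width: 0.009
gripper_force: 39.0
```

```bash
python3 - <<'E'
from h import *
o=env.observe();p=np.array(o['position']);print(p,o['grip_width'],o['ft_force'])
im,d=snap('side'); cv2.imwrite('pics/hover.png',cv2.resize(im[290:430,200:360],(800,700),interpolation=3)[:600,:,::-1])
s=cv2.cvtColor(im,cv2.COLOR_RGB2HSV); W=cloud('side',d)
c=p+[-.018,-.006,-.042]
m=(np.linalg.norm(W-c,axis=2)<.024)&(W[...,2]<p[2]-.021)&(W[...,2]>.062)&(s[...,1]<70)
Q=W[m]; r,a,t,ang,e=fitrod(Q,az0=.29); foot=r+a*t[0]
print(len(Q),ang.round(1),e.round(4),'foot',foot.round(4),'foot-tcp',(foot-p).round(4))
E
```

```text
[0.54561681 0.20401374 0.15723854] 0.008980631130230132 [ 0.03165028 -0.57906426 -0.21219337]
144 [26.1 15. ] 0.0004 foot [0.5177 0.1965 0.0951] foot-tcp [-0.0279 -0.0075 -0.0621]
```

View pics/hover.png

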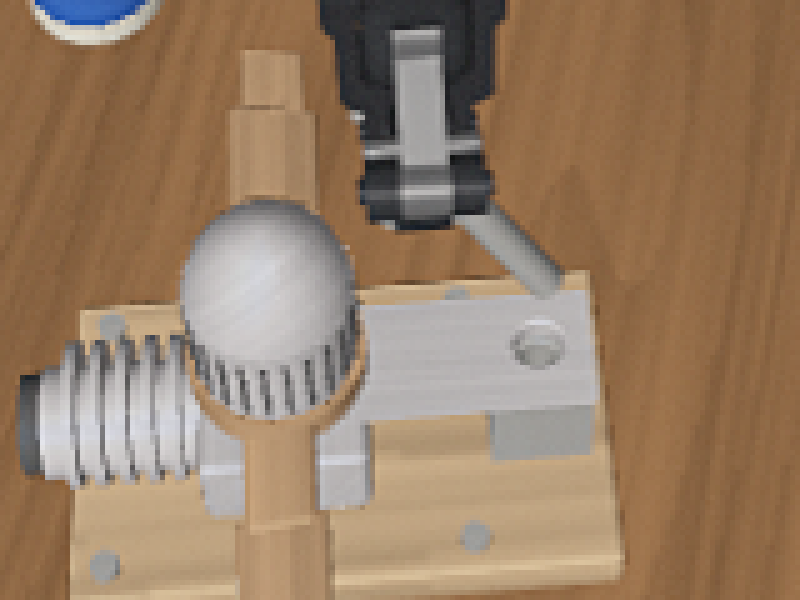

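The hover crop shows the foot at about (545,290), above the hole rim at about (537,344). I compute the hole from the side camera.

```bash
python3 - <<'E'
from h import *
print(ray('side',200+537/5-.4,290+343/5-.4,.056).round(4))
z=np.load('/tmp/side.npz');W=cloud('side',z['d']); print(W[390//1-60:368:4,300:316:4,2].round(3), W[340,300])
# foot tip pixel at z .0875
print(ray('side',200+545/5,290+288/5,.088).round(4))
E
```

```text
[0.5168 0.1962 0.056 ]
[[-0.001  0.     0.002 -0.   ]
 [ 0.122  0.     0.    -0.002]
 [ 0.116  0.113 -0.002  0.   ]
 [ 0.107  0.107  0.102  0.001]
 [ 0.017  0.095  0.097  0.092]
 [ 0.056  0.055  0.055  0.055]
 [ 0.056  0.056  0.056  0.056]
 [ 0.055  0.049  0.045  0.052]
 [ 0.057  0.057  0.034  0.056]
 [ 0.054  0.057  0.056  0.056]] [0.52515479 0.20312057 0.11211735]
[0.5143 0.1978 0.088 ]
```

Call:
{"api": "servo_tool", "payload": {"steps": [{"tx": 0.05,"ty": 0,"tz": -1,"yaw": 0,"claw": 0},{"tx": 0,"ty": 0,"tz": -1,"yaw": 0,"claw": 0},{"tx": 0,"ty": 0,"tz": -1,"yaw": 0,"claw": 0},{"tx": 0,"ty": 0,"tz": -0.3,"yaw": 0,"claw": 0},{"tx": 0,"ty": 0,"tz": -0.3,"yaw": 0,"claw": 0},{"tx": 0,"ty": 0,"tz": 0,"yaw": 0,"claw": 0}], "newtons": 30}}

```text
time_s: 6.0
position: [0.5465, 0.2046, 0.1225]
tool_rot: [[0.958, 0.288, -0.0], [0.288, -0.958, -0.0], [-0.0, -0.0, -1.0]]
ft_force: [-0.4, 0.4, -0.0]
grip_width: 0.0089
gripper_force: 39.0
```

Call:
{"api": "servo_tool", "payload": {"steps": [{"tx": 0,"ty": 0,"tz": -0.2,"yaw": 0,"claw": 0},{"tx": 0,"ty": 0,"tz": 0,"yaw": 0,"claw": 0}], "newtons": 25}}

```text
time_s: 6.2
position: [0.5465, 0.2046, 0.1208]
tool_rot: [[0.958, 0.288, 0.0], [0.288, -0.958, -0.0], [0.0, 0.0, -1.0]]
ft_force: [-0.9, -0.4, -0.3]
grip_width: 0.0091
gripper_force: 39.0
```

Call:
{"api": "servo_tool", "payload": {"steps": [{"tx": 0,"ty": 0,"tz": -0.2,"yaw": 0,"claw": 0},{"tx": 0,"ty": 0,"tz": 0,"yaw": 0,"claw": 0}]}}

```text
time_s: 6.4
position: [0.5462, 0.2045, 0.1187]
tool_rot: [[0.958, 0.288, -0.001], [0.288, -0.958, -0.0], [-0.001, 0.0, -1.0]]
ft_force: [-2.9, -2.1, 1.7]
grip_width: 0.0088
gripper_force: 39.1
```

Call:
{"api": "servo_tool", "payload": {"steps": [{"tx": -0.3,"ty": -0.09,"tz": 0.12,"yaw": 0,"claw": 0},{"tx": -0.3,"ty": -0.09,"tz": 0.12,"yaw": 0,"claw": 0},{"tx": 0,"ty": 0,"tz": 0,"yaw": 0,"claw": 0}]}}

```text
time_s: 6.7
position: [0.5415, 0.203, 0.1217]
tool_rot: [[0.958, 0.288, 0.004], [0.288, -0.958, 0.001], [0.004, 0.0, -1.0]]
ft_force: [4.3, 2.4, -2.2]
grip_width: 0.0089
gripper_force: 39.0
```

Call:
{"api": "servo_tool", "payload": {"steps": [{"tx": -0.3,"ty": -0.09,"tz": 0.1,"yaw": 0,"claw": 0},{"tx": -0.3,"ty": -0.09,"tz": 0.1,"yaw": 0,"claw": 0},{"tx": 0,"ty": 0,"tz": 0,"yaw": 0,"claw": 0}]}}

```text
time_s: 7.0
position: [0.5359, 0.2013, 0.1239]
tool_rot: [[0.958, 0.288, 0.005], [0.288, -0.958, 0.001], [0.005, 0.0, -1.0]]
ft_force: [5.7, 2.5, -2.4]
grip_width: 0.0088
gripper_force: 38.9
```

Call:
{"api": "servo_tool", "payload": {"steps": [{"tx": -0.3,"ty": -0.08,"tz": 0.07,"yaw": 0,"claw": 0},{"tx": -0.3,"ty": -0.08,"tz": 0.07,"yaw": 0,"claw": 0},{"tx": -0.3,"ty": -0.08,"tz": 0.04,"yaw": 0,"claw": 0},{"tx": -0.3,"ty": -0.08,"tz": 0,"yaw": 0,"claw": 0},{"tx": 0,"ty": 0,"tz": 0,"yaw": 0,"claw": 0}]}}

```text
time_s: 7.5
position: [0.5246, 0.1981, 0.1265]
tool_rot: [[0.958, 0.288, 0.007], [0.288, -0.958, 0.001], [0.007, 0.001, -1.0]]
ft_force: [6.5, 1.6, 2.8]
grip_width: 0.0089
gripper_force: 38.5
```

```bash
python3 - <<'E'
from h import *
o=env.observe();p=np.array(o['position']);print(p,o['ft_force'])
im,d=snap('side'); cv2.imwrite('pics/piv.png',cv2.resize(im[290:410,220:380],(800,600),interpolation=3)[:,:,::-1])
s=cv2.cvtColor(im,cv2.COLOR_RGB2HSV); W=cloud('side',d)
m=(np.hypot(W[...,0]-.518,W[...,1]-.197)<.02)&(W[...,2]<p[2]-.021)&(W[...,2]>.060)&(s[...,1]<70)
Q=W[m]; r,a,t,ang,e=fitrod(Q,az0=.29,tilt0=.15); print(len(Q),ang.round(1),e.round(4),'axis at .056',(r+a*((.056-r[2])/a[2])).round(4),'at tcp',(r+a*((p[2]-r[2])/a[2])).round(4))
E
```

```text
[0.52461623 0.19809797 0.12649704] [6.46820798 1.55777958 2.78210273]
90 [11.3 16.8] 0.0003 axis at .056 [0.5145 0.1954 0.056 ] at tcp [0.528  0.1994 0.1265]
```

View pics/piv.png

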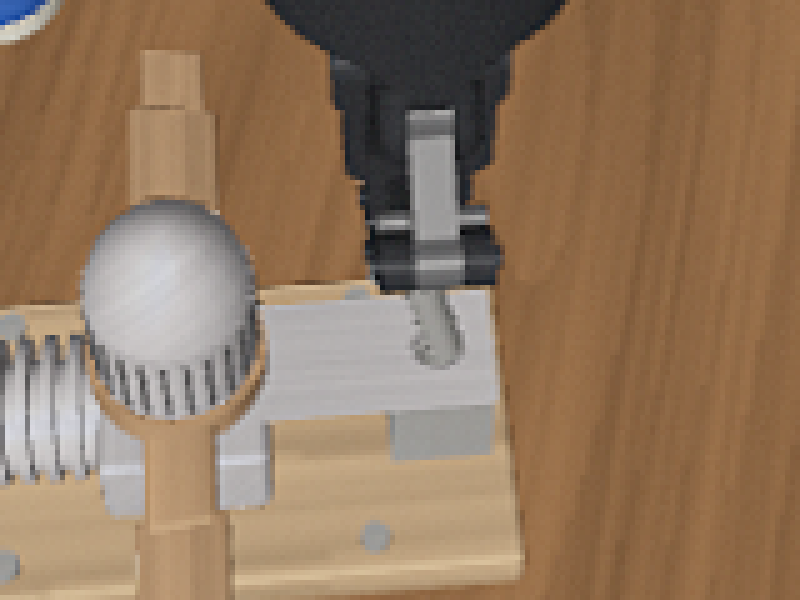

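The rod's foot is in the hole at crop (437,350), tilted about 11°. I keep uprighting it.

Call:
{"api": "servo_tool", "payload": {"steps": [{"tx": -0.3,"ty": -0.09,"tz": 0.05,"yaw": 0,"claw": 0},{"tx": -0.3,"ty": -0.09,"tz": 0.05,"yaw": 0,"claw": 0},{"tx": -0.3,"ty": -0.09,"tz": 0.03,"yaw": 0,"claw": 0},{"tx": -0.3,"ty": -0.09,"tz": 0,"yaw": 0,"claw": 0},{"tx": 0,"ty": 0,"tz": 0,"yaw": 0,"claw": 0}]}}

```text
time_s: 8.05
position: [0.5125, 0.1945, 0.1277]
tool_rot: [[0.958, 0.287, 0.007], [0.287, -0.958, 0.001], [0.007, 0.001, -1.0]]
ft_force: [5.5, 1.4, 2.1]
grip_width: 0.009
gripper_force: 38.0
```

```bash
cat > m.py <<'E'
from h import *
o=env.observe();p=np.array(o['position']);print(p,o['ft_force'])
im,d=snap('side')
s=cv2.cvtColor(im,cv2.COLOR_RGB2HSV); W=cloud('side',d)
m=(np.hypot(W[...,0]-.518,W[...,1]-.197)<.02)&(W[...,2]<p[2]-.021)&(W[...,2]>.060)&(s[...,1]<70)
Q=W[m]; r,a,t,ang,e=fitrod(Q,az0=.29,tilt0=.08); print(len(Q),ang.round(1),e.round(4),'axis at .056',(r+a*((.056-r[2])/a[2])).round(4),'at tcp',(r+a*((p[2]-r[2])/a[2])).round(4))
E
python3 m.py
```

```text
[0.51247371 0.19445045 0.12769391] [5.53023303 1.44554262 2.13228963]
98 [ 1.9 23.8] 0.0003 axis at .056 [0.5145 0.1953 0.056 ] at tcp [0.5166 0.1962 0.1277]
```

Call:
{"api": "servo_tool", "payload": {"steps": [{"tx": -0.25,"ty": -0.07,"tz": 0,"yaw": 0,"claw": 0},{"tx": 0,"ty": 0,"tz": 0,"yaw": 0,"claw": 0},{"tx": 0.2,"ty": 0.06,"tz": 0,"yaw": 0,"claw": 0},{"tx": 0.1,"ty": 0.05,"tz": 0,"yaw": 0,"claw": 0},{"tx": 0,"ty": 0,"tz": 0,"yaw": 0,"claw": 0}]}}

```text
time_s: 8.6
position: [0.5111, 0.1946, 0.1261]
tool_rot: [[0.958, 0.288, -0.0], [0.288, -0.958, -0.0], [-0.0, 0.0, -1.0]]
ft_force: [3.1, 0.5, 0.9]
grip_width: 0.0089
gripper_force: 37.7
```

```bash
python3 m.py
```

```text
[0.51110235 0.19458039 0.1261285 ] [3.11898266 0.50097666 0.85509854]
96 [ 1.1 29. ] 0.0004 axis at .056 [0.5144 0.1958 0.056 ] at tcp [0.5156 0.1965 0.1261]
```

Call:
{"api": "servo_tool", "payload": {"steps": [{"tx": 0.2,"ty": 0.05,"tz": 0,"yaw": 0,"claw": 0},{"tx": 0,"ty": 0,"tz": 0,"yaw": 0,"claw": 0},{"tx": 0,"ty": 0,"tz": -0.3,"yaw": 0,"claw": 0},{"tx": 0,"ty": 0,"tz": -0.3,"yaw": 0,"claw": 0},{"tx": 0,"ty": 0,"tz": 0,"yaw": 0,"claw": 0}]}}

```text
time_s: 9.15
position: [0.5126, 0.1951, 0.1196]
tool_rot: [[0.958, 0.288, -0.002], [0.288, -0.958, -0.0], [-0.001, -0.0, -1.0]]
ft_force: [-0.1, 0.0, 0.1]
grip_width: 0.0086
gripper_force: 37.6
```

Call:
{"api": "servo_tool", "payload": {"steps": [{"tx": 0,"ty": 0,"tz": -0.4,"yaw": 0,"claw": 0},{"tx": 0,"ty": 0,"tz": -0.4,"yaw": 0,"claw": 0},{"tx": 0,"ty": 0,"tz": 0,"yaw": 0,"claw": 0}]}}

```text
time_s: 9.45
position: [0.5128, 0.195, 0.1115]
tool_rot: [[0.958, 0.288, -0.001], [0.288, -0.958, -0.0], [-0.001, -0.0, -1.0]]
ft_force: [1.4, 0.1, -0.8]
grip_width: 0.0092
gripper_force: 37.6
```

Call:
{"api": "servo_tool", "payload": {"steps": [{"tx": 0.05,"ty": 0,"tz": -0.4,"yaw": 0,"claw": 0},{"tx": 0,"ty": 0,"tz": -0.4,"yaw": 0,"claw": 0},{"tx": 0,"ty": 0,"tz": -0.4,"yaw": 0,"claw": 0},{"tx": 0,"ty": 0,"tz": -0.4,"yaw": 0,"claw": 0},{"tx": 0,"ty": 0,"tz": 0,"yaw": 0,"claw": 0}]}}

```text
time_s: 9.95
position: [0.5133, 0.1951, 0.0956]
tool_rot: [[0.958, 0.288, -0.001], [0.288, -0.958, -0.0], [-0.001, -0.0, -1.0]]
ft_force: [-0.4, 0.9, -0.9]
grip_width: 0.0089
gripper_force: 37.6
```

Call:
{"api": "servo_tool", "payload": {"steps": [{"tx": 0,"ty": 0,"tz": -0.2,"yaw": 0,"claw": 0},{"tx": 0,"ty": 0,"tz": -0.2,"yaw": 0,"claw": 0},{"tx": 0,"ty": 0,"tz": -0.1,"yaw": 0,"claw": 0},{"tx": 0,"ty": 0,"tz": 0,"yaw": 0,"claw": 0}]}}

```text
time_s: 10.35
position: [0.514, 0.1952, 0.0932]
tool_rot: [[0.958, 0.288, 0.003], [0.288, -0.958, 0.0], [0.002, 0.001, -1.0]]
ft_force: [-5.2, -1.6, 16.7]
grip_width: 0.0089
gripper_force: 39.5
```

Call:
{"api": "servo_tool", "payload": {"steps": [{"tx": 0,"ty": 0,"tz": 0,"yaw": 0,"claw": 4},{"tx": 0,"ty": 0,"tz": 0,"yaw": 0,"claw": 4},{"tx": 0,"ty": 0,"tz": 0,"yaw": 0,"claw": 4},{"tx": 0,"ty": 0,"tz": 2,"yaw": 0,"claw": 4},{"tx": 0,"ty": 0,"tz": 3,"yaw": 0,"claw": 4},{"tx": 0,"ty": 0,"tz": 3,"yaw": 0,"claw": 4},{"tx": 0,"ty": 0,"tz": 3,"yaw": 0,"claw": 8.5},{"tx": 0,"ty": 0,"tz": 0,"yaw": 0,"claw": 8.5}]}}

```text
time_s: 11.15
position: [0.515, 0.1954, 0.2049]
tool_rot: [[0.958, 0.288, 0.007], [0.288, -0.958, 0.001], [0.007, 0.001, -1.0]]
ft_force: [0.1, -0.2, 0.1]
grip_width: 0.0677
gripper_force: 0.0
```

```bash
sed -i 's/p\[2\]-.021/.13/' m.py; python3 m.py; python3 - <<'E'
from h import *
print(np.round(env.observe()['q'],1))
d=np.load('/tmp/side.npz');im=d['im'];W=cloud('side',d['d'])
cv2.imwrite('pics/seat.png',cv2.resize(im[290:410,220:380],(800,600),interpolation=3)[:,:,::-1])
m=(np.hypot(W[...,0]-.517,W[...,1]-.197)<.012);print('rod top z',np.sort(W[m][:,2])[-6:].round(4))
E
```

```text
[0.51497736 0.19541231 0.20487534] [ 0.05617601 -0.2207857   0.12923047]
202 [ 0.5 17.4] 0.0006 axis at .056 [0.5173 0.1968 0.056 ] at tcp [0.5184 0.1972 0.2049]
[ 8.5 24.  79.1  0.  76.7 81.7]
rod top z [0.4866 0.4866 0.4866 0.4867 0.4868 0.4869]
```

View pics/seat.png

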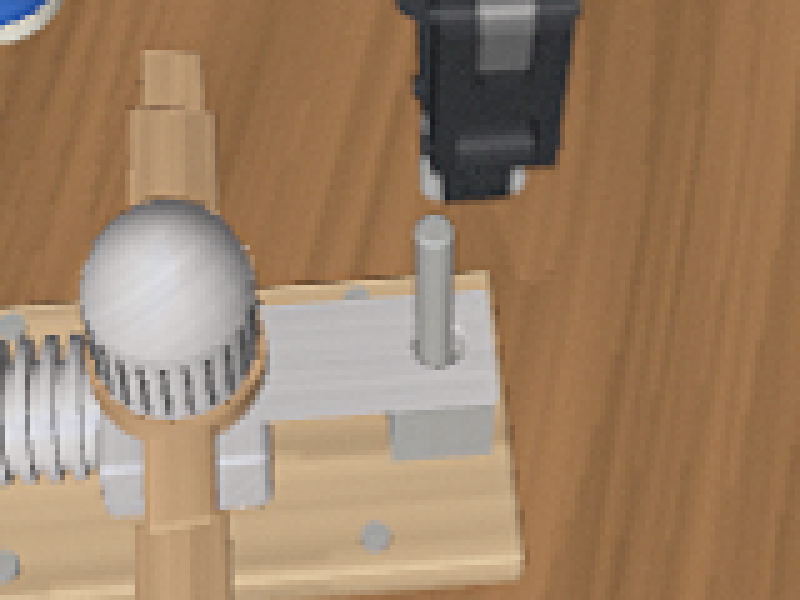

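The rod is seated upright at crop (435,215–360) and the gripper is clear of it. I move over the cap.

Call:
{"api": "servo_tool", "payload": {"steps": [{"tx": 1.5,"ty": 0.5,"tz": 0,"yaw": 5,"claw": 8.5},{"tx": 2,"ty": 0.5,"tz": 0,"yaw": 5,"claw": 8.5},{"tx": 2,"ty": 0.5,"tz": 0,"yaw": 0,"claw": 8.5},{"tx": 1.4,"ty": 0.5,"tz": 0,"yaw": 0,"claw": 8.5},{"tx": 0,"ty": 0,"tz": -2,"yaw": 0,"claw": 8.5},{"tx": 0,"ty": 0,"tz": -2,"yaw": 0,"claw": 8.5},{"tx": 0,"ty": 0,"tz": -2,"yaw": 0,"claw": 8.5},{"tx": 0,"ty": 0,"tz": 0,"yaw": 0,"claw": 8.5}]}}

```text
time_s: 12.0
position: [0.5809, 0.2148, 0.1372]
tool_rot: [[0.893, 0.45, -0.008], [0.45, -0.893, -0.001], [-0.007, -0.002, -1.0]]
ft_force: [-0.1, -0.2, 0.4]
grip_width: 0.0849
gripper_force: 0.0
```

```bash
python3 - <<'E'
from h import *
o=env.observe();print(np.round(o['position'],4),o['ft_force'],np.round(o['wrist_torque'],3),np.round(o['q'],1))
im,d=snap('side');W=cloud('side',d)
print('top',ray('side',220+435/5,290+230/5,.116).round(4), W[332:342,305:310,2].round(3).max())
E
```

```text
[0.5809 0.2148 0.1372] [-0.12233529 -0.17189053  0.4084672 ] [0.013 0.003 0.013] [ 9.4 34.3 72.2  0.  74.  72.6]
top [0.5173 0.198  0.116 ] 0.117
```

Call:
{"api": "servo_tool", "payload": {"steps": [{"tx": 0.25,"ty": 0.05,"tz": -1,"yaw": 0,"claw": 8.5},{"tx": 0,"ty": 0,"tz": -1.5,"yaw": 0,"claw": 8.5},{"tx": 0,"ty": 0,"tz": -1.5,"yaw": 0,"claw": 8.5},{"tx": 0,"ty": 0,"tz": -0.6,"yaw": 0,"claw": 8.5},{"tx": 0,"ty": 0,"tz": 0,"yaw": 0,"claw": 8.5}]}}

```text
time_s: 12.55
position: [0.5851, 0.2156, 0.0948]
tool_rot: [[0.893, 0.45, -0.001], [0.45, -0.893, -0.0], [-0.001, -0.0, -1.0]]
ft_force: [0.4, 0.5, -0.4]
grip_width: 0.0848
gripper_force: 0.0
```

Call:
{"api": "servo_tool", "payload": {"steps": [{"tx": -0.05,"ty": 0,"tz": -0.4,"yaw": 0,"claw": 8.5},{"tx": 0,"ty": 0,"tz": 0,"yaw": 0,"claw": 8.5},{"tx": 0,"ty": 0,"tz": 0,"yaw": 0,"claw": 3},{"tx": 0,"ty": 0,"tz": 0,"yaw": 0,"claw": 3},{"tx": 0,"ty": 0,"tz": 0,"yaw": 0,"claw": 3},{"tx": 0,"ty": 0,"tz": 0,"yaw": 0,"claw": 3},{"tx": 0,"ty": 0,"tz": 0,"yaw": 0,"claw": 3},{"tx": 0,"ty": 0,"tz": 0,"yaw": 0,"claw": 3}], "newtons": 35}}

```text
time_s: 13.35
position: [0.5847, 0.2157, 0.0917]
tool_rot: [[0.893, 0.45, 0.001], [0.45, -0.893, 0.0], [0.001, 0.0, -1.0]]
ft_force: [-0.8, 0.2, 5.5]
grip_width: 0.0429
gripper_force: 35.6
```

```bash
cat > w.py <<'E'
from rig import env;import numpy as np
o=env.observe();print(np.round(o['position'],4),'F',np.round(o['ft_force'],1),'M',np.round(o['wrist_torque'],3),'yaw',np.degrees(np.arctan2(o['tool_rot'][1][1],o['tool_rot'][0][1])).round(1),'q6',round(o['q'][5],1),o['grip_width'],o['gripper_force'])
E
python3 w.py
```

```text
[0.5847 0.2157 0.0917] F [-0.8  0.2  5.5] M [-0.009  0.209 -0.014] yaw -63.3 q6 72.7 0.04286886991494472 35.6291669793427
```

Call:
{"api": "servo_tool", "payload": {"steps": [{"tx": 0,"ty": 0,"tz": 0,"yaw": 3,"claw": 3},{"tx": 0,"ty": 0,"tz": 0,"yaw": 3,"claw": 3},{"tx": 0,"ty": 0,"tz": 0,"yaw": 3,"claw": 3},{"tx": 0,"ty": 0,"tz": 0,"yaw": 3,"claw": 3},{"tx": 0,"ty": 0,"tz": 0,"yaw": 0,"claw": 3}]}}

```text
time_s: 13.85
position: [0.585, 0.2157, 0.0917]
tool_rot: [[0.78, 0.626, 0.001], [0.626, -0.78, 0.0], [0.001, 0.001, -1.0]]
ft_force: [-0.6, 0.4, 4.5]
grip_width: 0.043
gripper_force: 35.7
```

```bash
python3 w.py
```

```text
[0.585  0.2157 0.0917] F [-0.6  0.4  4.5] M [0.009 0.034 0.048] yaw -51.2 q6 60.6 0.043004170104153513 35.677058027358726
```

Call:
{"api": "servo_tool", "payload": {"steps": [{"tx": 0,"ty": 0,"tz": 0,"yaw": 4,"claw": 3},{"tx": 0,"ty": 0,"tz": 0,"yaw": 4,"claw": 3},{"tx": 0,"ty": 0,"tz": 0,"yaw": 4,"claw": 3},{"tx": 0,"ty": 0,"tz": 0,"yaw": 0,"claw": 3}]}}

```text
time_s: 14.25
position: [0.585, 0.2157, 0.0917]
tool_rot: [[0.633, 0.775, 0.001], [0.775, -0.633, 0.0], [0.001, 0.001, -1.0]]
ft_force: [-0.5, -0.2, 5.5]
grip_width: 0.0431
gripper_force: 35.7
```

```bash
python3 w.py
```

```text
[0.585  0.2157 0.0917] F [-0.5 -0.2  5.5] M [-0.005  0.016  0.071] yaw -39.2 q6 48.6 0.04311509557518596 35.683673325693235
```

Call:
{"api": "servo_tool", "payload": {"steps": [{"tx": 0,"ty": 0,"tz": 0,"yaw": 3,"claw": 3},{"tx": 0,"ty": 0,"tz": 0,"yaw": 3,"claw": 3},{"tx": 0,"ty": 0,"tz": 0,"yaw": 2,"claw": 3},{"tx": 0,"ty": 0,"tz": 0,"yaw": 0,"claw": 3}]}}

```text
time_s: 14.65
position: [0.585, 0.2157, 0.0917]
tool_rot: [[0.519, 0.855, 0.001], [0.855, -0.519, 0.0], [0.001, 0.001, -1.0]]
ft_force: [-0.0, 0.0, 5.5]
grip_width: 0.0426
gripper_force: 35.7
```

```bash
python3 w.py
```

```text
[0.585  0.2157 0.0917] F [-0.   0.   5.5] M [0.04  0.062 0.04 ] yaw -31.3 q6 40.7 0.04255670021205084 35.691063408739865
```

Call:
{"api": "servo_tool", "payload": {"steps": [{"tx": 0,"ty": 0,"tz": 0,"yaw": 3,"claw": 3},{"tx": 0,"ty": 0,"tz": 0,"yaw": 3,"claw": 3},{"tx": 0,"ty": 0,"tz": 0,"yaw": 3,"claw": 3},{"tx": 0,"ty": 0,"tz": 0,"yaw": 3,"claw": 3},{"tx": 0,"ty": 0,"tz": 0,"yaw": 0,"claw": 3}]}}

```text
time_s: 15.15
position: [0.5849, 0.2156, 0.0917]
tool_rot: [[0.33, 0.944, 0.001], [0.944, -0.33, 0.0], [0.001, 0.001, -1.0]]
ft_force: [-0.7, -0.5, 5.6]
grip_width: 0.0428
gripper_force: 35.7
```

```bash
python3 w.py
```

```text
[0.5849 0.2156 0.0917] F [-0.7 -0.5  5.6] M [-0.059  0.014  0.037] yaw -19.3 q6 28.6 0.042772279167913194 35.68645313149318
```

The cap has turned 44° easily, so this is the loosening direction. I continue to the stop.

Call:
{"api": "servo_tool", "payload": {"steps": [{"tx": 0,"ty": 0,"tz": 0,"yaw": 3,"claw": 3},{"tx": 0,"ty": 0,"tz": 0,"yaw": 3,"claw": 3},{"tx": 0,"ty": 0,"tz": 0,"yaw": 3,"claw": 3},{"tx": 0,"ty": 0,"tz": 0,"yaw": 0,"claw": 3}]}}

```text
time_s: 15.55
position: [0.585, 0.2157, 0.0917]
tool_rot: [[0.178, 0.984, 0.001], [0.984, -0.178, 0.0], [0.0, 0.001, -1.0]]
ft_force: [-1.0, 0.5, 5.9]
grip_width: 0.043
gripper_force: 35.7
```

```bash
python3 w.py
```

```text
[0.585  0.2157 0.0917] F [-1.   0.5  5.9] M [0.005 0.066 0.02 ] yaw -10.3 q6 19.6 0.04296286225173398 35.68691887194291
```

Call:
{"api": "servo_tool", "payload": {"steps": [{"tx": 0,"ty": 0,"tz": 0,"yaw": 3,"claw": 3},{"tx": 0,"ty": 0,"tz": 0,"yaw": 3,"claw": 3},{"tx": 0,"ty": 0,"tz": 0,"yaw": 0,"claw": 3}]}}

```text
time_s: 15.85
position: [0.5849, 0.2161, 0.0917]
tool_rot: [[0.074, 0.997, 0.001], [0.997, -0.074, 0.001], [0.001, 0.001, -1.0]]
ft_force: [-0.1, 2.3, 4.2]
grip_width: 0.0426
gripper_force: 35.7
```

```bash
python3 w.py
```

```text
[0.5849 0.2161 0.0917] F [-0.1  2.3  4.2] M [ 0.291  0.01  -0.042] yaw -4.3 q6 13.6 0.0426158849658021 35.6906870752573
```

Call:
{"api": "servo_tool", "payload": {"steps": [{"tx": 0,"ty": 0,"tz": 0,"yaw": 3,"claw": 3},{"tx": 0,"ty": 0,"tz": 0,"yaw": 3,"claw": 3},{"tx": 0,"ty": 0,"tz": 0,"yaw": 0,"claw": 3}]}}

```text
time_s: 16.15
position: [0.5849, 0.2166, 0.0917]
tool_rot: [[-0.029, 1.0, 0.001], [1.0, 0.029, 0.002], [0.002, 0.001, -1.0]]
ft_force: [-0.0, 4.8, 5.4]
grip_width: 0.0428
gripper_force: 36.2
```

```bash
python3 w.py
```

```text
[0.5849 0.2166 0.0917] F [-0.   4.8  5.4] M [ 0.698  0.053 -0.503] yaw 1.7 q6 7.7 0.04279692109610627 36.242701769806445
```

Call:
{"api": "servo_tool", "payload": {"steps": [{"tx": 0,"ty": 0,"tz": 0,"yaw": 3,"claw": 3},{"tx": 0,"ty": 0,"tz": 0,"yaw": 3,"claw": 3},{"tx": 0,"ty": 0,"tz": 0,"yaw": 0,"claw": 3}]}}

```text
time_s: 16.45
position: [0.5851, 0.2154, 0.0917]
tool_rot: [[-0.133, 0.991, 0.001], [0.991, 0.133, 0.0], [0.0, 0.001, -1.0]]
ft_force: [-0.0, -0.7, 4.9]
grip_width: 0.0426
gripper_force: 42.0
```

```bash
python3 w.py
```

```text
[0.5851 0.2154 0.0917] F [-0.  -0.7  4.9] M [-0.233 -0.053 -0.861] yaw 7.6 q6 1.7 0.042558420094075795 42.028410569764674
```

That is the hard stop (0.86 N m). I back off a little and lift.

Call:
{"api": "servo_tool", "payload": {"steps": [{"tx": 0,"ty": 0,"tz": 0,"yaw": -3,"claw": 3},{"tx": 0,"ty": 0,"tz": 0,"yaw": -2,"claw": 3},{"tx": 0,"ty": 0,"tz": 0.3,"yaw": 0,"claw": 3},{"tx": 0,"ty": 0,"tz": 0.3,"yaw": 0,"claw": 3},{"tx": 0,"ty": 0,"tz": 0,"yaw": 0,"claw": 3}], "newtons": 45}}

```text
time_s: 16.95
position: [0.5842, 0.2152, 0.0971]
tool_rot: [[-0.048, 0.999, -0.002], [0.999, 0.048, -0.001], [-0.001, -0.002, -1.0]]
ft_force: [-2.4, -3.2, -0.1]
grip_width: 0.0426
gripper_force: 47.3
```

```bash
python3 w.py
```

```text
[0.5842 0.2152 0.0971] F [-2.4 -3.2 -0.1] M [-0.673  0.232 -0.093] yaw 2.7 q6 6.6 0.04258293733786187 47.33622958883643
```

Call:
{"api": "servo_tool", "payload": {"steps": [{"tx": 0,"ty": 0,"tz": 0.5,"yaw": 0,"claw": 3},{"tx": 0,"ty": 0,"tz": 0.5,"yaw": 0,"claw": 3},{"tx": 0,"ty": 0,"tz": 0.7,"yaw": 0,"claw": 3},{"tx": 0,"ty": 0,"tz": 1,"yaw": 0,"claw": 3},{"tx": 0,"ty": 0,"tz": 1,"yaw": 0,"claw": 3},{"tx": 0,"ty": 0,"tz": 1.2,"yaw": 0,"claw": 3},{"tx": 0,"ty": 0,"tz": 1.2,"yaw": 0,"claw": 3},{"tx": 0,"ty": 0,"tz": 1,"yaw": 0,"claw": 3},{"tx": 0,"ty": 0,"tz": 0.5,"yaw": 0,"claw": 3},{"tx": 0,"ty": 0,"tz": 0,"yaw": 0,"claw": 3},{"tx": 0,"ty": 0,"tz": 0,"yaw": 0,"claw": 3},{"tx": 0,"ty": 0,"tz": 0,"yaw": 0,"claw": 3}]}}

```text
time_s: 18.15
position: [0.5844, 0.2155, 0.1726]
tool_rot: [[-0.047, 0.999, -0.001], [0.999, 0.047, -0.0], [-0.0, -0.001, -1.0]]
ft_force: [0.4, -0.1, -1.0]
grip_width: 0.043
gripper_force: 47.2
```

```bash
python3 w.py; python3 m.py; python3 - <<'E'
from h import *
im=np.load('/tmp/side.npz')['im']; cv2.imwrite('pics/end.png',cv2.resize(im[240:440,180:400],(660,600))[...,::-1])
E
```

```text
[0.5844 0.2155 0.1726] F [ 0.4 -0.1 -1. ] M [ 0.054  0.028 -0.002] yaw 2.7 q6 6.7 0.042984555773925286 47.218710291199386
[0.58435381 0.21554334 0.17255525] [ 0.416722   -0.09530067 -0.98066024]
225 [ -4.9 104.5] 0.0006 axis at .056 [0.5168 0.194  0.056 ] at tcp [0.5193 0.1843 0.1726]
```

View pics/end.png

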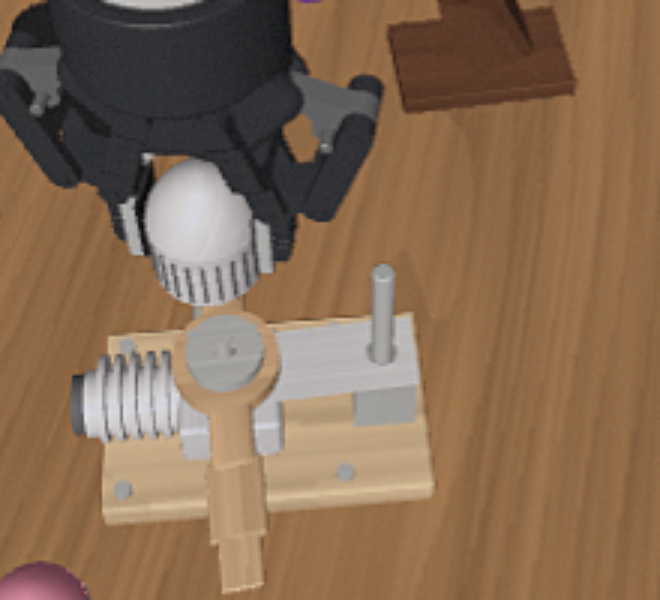

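The image shows the cap held clear above the bare shaft (205,235) and the rod standing in the lock hole (382,270–355), leaning slightly. Before handing in I check how far the crank and the rod have shifted.

```bash
python3 - <<'E'
from h import *
im,d=snap('side'); W=cloud('side',d); s=cv2.cvtColor(im,cv2.COLOR_RGB2HSV)
H=np.array([.5168,.196])
A=W[(abs(W[...,2]-.056)<.003)&(np.hypot(W[...,0]-.535,W[...,1]-.2)<.05)&(s[...,1]<50)]
print('arm rect',cv2.minAreaRect((A[:,:2]*1000).astype(np.float32)),len(A))
m=(np.hypot(W[...,0]-H[0],W[...,1]-H[1])<.016)&(W[...,2]<.119)&(W[...,2]>.062)&(s[...,1]<70)
Q=W[m]; r,a,t,ang,e=fitrod(Q,az0=-1.4,tilt0=.05); print(len(Q),ang.round(1),e.round(4),'foot',(r+a*((.016-r[2])/a[2])).round(4),'.056',(r+a*((.056-r[2])/a[2])).round(4))
E
```

```text
arm rect ((538.94921875, 201.67164611816406), (77.32991027832031, 36.49563217163086), 24.51504898071289) 870
220 [  5.1 -73.2] 0.0006 foot [0.5157 0.1975 0.016 ] .056 [0.5167 0.1941 0.056 ]
```

The "fails at once" rule already applies the rod-seated test from the moment the cap came off. This settled state has not tripped it, so I hand in as it stands.

```bash
python3 -c "
from rig import env;print(env.close_job())"
```

```text
the job is handed in; nothing more can be done
None
```

I've handed the job in, but `close_job()` returned no verdict. At hand-in the lock rod was seated in the left engine's lock hole and let go. The cap, which loosened counterclockwise, was held upright about 8 cm above its seat. Unscrewing turned the crank against its play, so the rod leans about 5° (limit about 11°); if `lock_a` moves with the arm, its foot offset is about 5 to 7 mm against the 6 mm limit.

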